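# Pile cover plates in the drill vise, clamp them and lay on the drilling template

### The arm

A 7-joint arm with a two-finger parallel gripper is mounted at the origin on the work surface. World frame = base frame: x ahead of the robot, y to its left, z up, the work surface at z = 0. Lengths are in m, angles in degrees, forces in N, time in s.
With the tool pointing down it reaches from about 0.425 to 0.875 m from the base axis. Payload 4.7 kg.
Tool frame: the origin (TCP) lies between the finger pads; the fingertips stand env.tip_reach ahead of it and the grasp point (between the pads) lies 2 mm behind it (env.tip_reach is the distance from the TCP to the fingertips, in m); z points along the fingers, y is the line along which they close (so a half turn about z gives the same grasp; the last joint's range is limited). The gripper opens to 87 mm and grips with 3 to 60 N. Pads are 19 mm wide; open, the fingers measure 117 mm over their backs; the gripper's body (75 mm by 190 mm) begins 51 mm behind the grasp point.
Start: joints at [71.339, 18.392, -4.016, 83.108, 1.295, 78.541, -3.26], TCP at [0.217, -0.613, 0.24] pointing down, gripper open.
Joint ranges: [-163.93, 163.93], [-17.29, 119.83], [-79.2, 71.16], [3.27, 140.29], [-89.18, 269.18], [5.43, 117.66], [-154.24, 154.24]. Speed limits (degrees/s): [147.25, 147.25, 180, 180, 180, 180, 180].

### API

Orientations are given as [roll, pitch, yaw] about the fixed x, y, z axes, in that order (R = Rz(yaw) Ry(pitch) Rx(roll)).
In Python, from cell import env, read_camera gives the robot as it stands. The module is installed in compiled form; this text tells all that it offers.
- The arm moves only by the shell command python3 -m handwheel 'ROWS' [FORCE]. ROWS is rows parted by semicolons, their numbers by spaces, 1 to 8 of them, each of 5 numbers: dx, dy, dz in m, then a turn about the tool's z in degrees, then the finger opening in m; each row is the pose to reach, as a shift and turn from the pose commanded when the command began, along the tool's axes at that moment; what a row does not reach only later rows make up. A row lasts 1/12 s, in which the tool goes at most 0.0417 m and 7.16 degrees, less where a joint would pass 70% of its speed; a pose out of reach is approached as far as the arm can. The fingers move at their own pace and stop on an object; FORCE is the grip in N (left out, the last holds). Time passes only in rows, so rows that do not move let the fingers close. It prints the time, the measured TCP pose, the force, the opening and the grip force at its end.
- env.get_obs(): the state, without advancing time (a new reading comes with each control period).
- read_camera(name): name is "scene" or "side" or "wrist"; returns a dict with "color" (480x640x3 uint8, blue, green, red), "fx", "fy", "cx", "cy" (pixels), "world_from_camera" (4x4, takes a point from camera to world coordinates). Camera axes: x right, y down, z forward; pixel columns grow to the right and rows downward; lengths in m; the calibration is good to about 2 mm. A picture is of the moment at which its call begins. There is no depth.
- env.sign_off(): hands the job in; it is judged then, once.
The state is a dict: "time_s": time; "qpos": joint angles; "joint_velocities": joint speeds; "effort": joint torques, N m; "tool_pos": TCP position; "tool_rot": TCP orientation; "force": force on the tool from outside, world axes, zero at the start; "wrist_torque": the same for the moment, N m; "grip_width": finger opening in m; "grasp_force": force on a finger pad.
Only numpy, scipy, OpenCV 4.12 (cv2) and the standard library are available. Lean on these libraries where they do the work, as an engineer would, in place of code of your own. Each camera call takes 0.05 s, during which the arm holds its last target. There are 200 camera calls.

### The job

Open the bench vise with its crank, move the short offcut from it to the scrap tray, and pile all the cover plates lying on the bench flat, square and centred on the packing between the jaws, one on top of another, each lowered gently until it is felt to touch, because nobody knows how high the packing is. Then crank the vise shut until its jaw firmly clamps the whole pile against the fixed jaw, and last of all lay the drilling template gently on the top of the pile, flat, centred and square between the jaws. Leave the bottle, the screwdriver and the motor where they are.

Things in the scene. Friction and masses are not known exactly. Their poses are not given: they have to be found in the camera images.
- vise: fixed blue bench vise, roughly ahead of the robot; bed 290 long x 86 wide, top 22 above the bench. Origin at bench level under the middle of where the clamped pile belongs; own x is the clamping direction, from fixed jaw to moving jaw (it points away from the robot), z up
- fixed_jaw (a point): top middle of the clamping face of the vise's fixed steel jaw (56 wide, 30 thick), 100 above the bench, at x = -55 in the vise's frame
- packing_mid (a point): point on the vise bed (22 above the bench, x = -12 in the vise's frame) at the middle of a fixed wooden packing block, 76 (x) x 46 (y), on which offcut and pile rest. The block's top is NOT this point: it is anywhere from 28 to 42 above the bench, unknown, to be felt
- guide_post (a point): top of one of four fixed steel guide posts (8 diameter, tops 88 above the bench) that stand on the bed at x = -49 and 42, y = -38 and 38 in the vise's frame (this one at 42, 38). They leave 8 mm free on either side of a centred plate, which must come down between them, and keep knocked plates from sliding off the pile
- crank_axis (a point): point on the crank's vertical axis, at the top of the vise's gear column (60 x 60, top 115 above the bench), at x = 155 in the vise's frame; jaws and pile are lower than the crank
- jaw: moving steel jaw of the vise, 28 thick, 56 wide, top 100 above the bench; origin at bench level under the middle of its clamping face, same axes as the vise. Its face is at x = 32 of the vise at the start, 82 fully open and 55 when it clamps 110 mm plates
- crank (a joint): angle of the vise's crank, rad: 0 at the start, 5.0 fully open (stop). Turning counterclockwise seen from above increases it and opens the jaw by 10 mm per rad; clockwise closes. It stays where it is left; turning takes about 6 N at the knob, more once the jaw presses on the pile (15 N at the knob clamps well)
- crank_knob (a point): middle of the crank's upright black knob, a freely spinning sleeve of 22 diameter and 50 height (its top is 25 above this point, the crank arm 25 below it), 50 from the crank's vertical axis; at crank angle 0 it lies on the vise's +x side of the axis; about 160 above the bench
- plate1: one of two to four alike loose aluminium cover plates (None when absent or held), 110 long (own x) x 52 wide (own y) x 14 thick, about 0.22 kg, dark grooves on the top; starts flat on the bench; origin at the centre of its underside
- plate2: one of two to four alike loose aluminium cover plates (None when absent or held), 110 long (own x) x 52 wide (own y) x 14 thick, about 0.22 kg, dark grooves on the top; starts flat on the bench; origin at the centre of its underside
- plate3: one of two to four alike loose aluminium cover plates (None when absent or held), 110 long (own x) x 52 wide (own y) x 14 thick, about 0.22 kg, dark grooves on the top; starts flat on the bench; origin at the centre of its underside
- plate4: one of two to four alike loose aluminium cover plates (None when absent or held), 110 long (own x) x 52 wide (own y) x 14 thick, about 0.22 kg, dark grooves on the top; starts flat on the bench; origin at the centre of its underside
- offcut: short leftover piece of the same aluminium section, 84 long (own x) x 52 wide (own y) x 14 thick, 0.17 kg, lying on the packing between the jaws at the start; origin at the centre of its underside
- template: loose drilling template: dark steel plate 90 long (own x) x 50 wide (own y) x 8 thick with four brass bushes, 0.3 kg; on it stands a black grip bar 60 long (x), 16 wide (y), from 8 to 44 above the underside; origin at the centre of the underside
- tray: fixed grey open scrap tray, 160 (own x) x 140 (own y) x 40 high, wall and floor about 4; origin at the centre of its underside
- bottle: bystander: white plastic bottle, 56 diameter, 120 high, standing; origin at its underside
- driver: bystander: screwdriver, 150 long, lying on the bench; origin near its middle
- motor: bystander: square black and aluminium servo motor, 80 x 80 x 106, standing with its shaft up; origin at its underside
Things that resemble listed ones, but are neither listed nor needed, are in the scene too. What is shaped like the plate4 but pink or red is not meant. What is shaped like the template but turquoise is not meant.

How it is judged (in metres and radians):
On the way, in this order (a step that is already met when the one before it is completed fails the run):
1. the offcut is out of the vise and all the plates lie flat in a pile between the open jaws, let go (x of plate1 in the frame of vise between -0.02 and 0.03 m and y of plate1 in the frame of vise between -0.01 and 0.01 m and z of each of plate1, plate2, plate3, plate4 in the frame of vise above 0.026 m and angle between each of plate1, plate2, plate3, plate4's own z axis and vertical below 0.06 rad and angle between the x axis of each of plate1, plate2, plate3, plate4 and the x axis of vise, either way round below 0.12 rad and linear speed of each of plate1, plate2, plate3, plate4 below 0.03 m/s and contact force between each of plate1, plate2, plate3, plate4 and the fingers below 0.5 N and x of plate2 in the frame of vise between -0.02 and 0.03 m and y of plate2 in the frame of vise between -0.01 and 0.01 m and x of plate3 in the frame of vise between -0.02 and 0.03 m and y of plate3 in the frame of vise between -0.01 and 0.01 m and x of plate4 in the frame of vise between -0.02 and 0.03 m and y of plate4 in the frame of vise between -0.01 and 0.01 m and horizontal distance between offcut and vise above 0.1 m), for 0.2 s.
2. the moving jaw clamps the pile against the fixed jaw ((contact force between jaw and plate1 above 3 N or contact force between jaw and plate2 above 3 N or contact force between jaw and plate3 above 3 N or contact force between jaw and plate4 above 3 N) and x of plate1 in the frame of vise between -0.004 and 0.004 m and y of plate1 in the frame of vise between -0.01 and 0.01 m and z of each of plate1, plate2, plate3, plate4 in the frame of vise above 0.026 m and angle between each of plate1, plate2, plate3, plate4's own z axis and vertical below 0.06 rad and angle between the x axis of each of plate1, plate2, plate3, plate4 and the x axis of vise, either way round below 0.12 rad and linear speed of each of plate1, plate2, plate3, plate4 below 0.03 m/s and contact force between each of plate1, plate2, plate3, plate4 and the fingers below 0.5 N and x of plate2 in the frame of vise between -0.004 and 0.004 m and y of plate2 in the frame of vise between -0.01 and 0.01 m and x of plate3 in the frame of vise between -0.004 and 0.004 m and y of plate3 in the frame of vise between -0.01 and 0.01 m and x of plate4 in the frame of vise between -0.004 and 0.004 m and y of plate4 in the frame of vise between -0.01 and 0.01 m), for 0.3 s.
3. the template lies flat on top of the clamped pile, let go (x of template in the frame of vise between -0.013 and 0.013 m and y of template in the frame of vise between -0.012 and 0.012 m and angle between template's own z axis and vertical below 0.06 rad and (contact force between template and plate1 above 0.5 N or contact force between template and plate2 above 0.5 N or contact force between template and plate3 above 0.5 N or contact force between template and plate4 above 0.5 N) and contact force between template and the fingers below 0.5 N and linear speed of template below 0.03 m/s and angle between the x axis of template and the x axis of vise, either way round below 0.2 rad), for 0.2 s.
At the end, for the whole second after the job is handed in: Plates flat (0.06 rad), square (0.12 rad), within 4 mm along and 10 mm across the vise of the clamped place; jaw presses on one with over 3 N; template flat on the pile within 13 mm along, 12 mm across, 0.2 rad of square; offcut in the tray; all let go and at rest (all of step 2 and all of step 3 and x of offcut in the frame of tray between -0.08 and 0.08 m and y of offcut in the frame of tray between -0.07 and 0.07 m and z of offcut in the frame of tray below 0.04 m and contact force between offcut and the fingers below 0.5 N and linear speed of offcut below 0.03 m/s); the robot touches nothing.
It fails at once if the bottle is moved more than 30 mm (distance of bottle from where it was at the start of the episode above 0.03 m).
It fails at once if the driver is moved more than 30 mm (distance of driver from where it was at the start of the episode above 0.03 m).
It fails at once if the motor is moved more than 30 mm (distance of motor from where it was at the start of the episode above 0.03 m).
It fails at once if a plate or the template is rammed onto another plate (over 100 N) (contact force between any of plate2, plate3, plate4, template and plate1 above 100 N or contact force between any of plate3, plate4, template and plate2 above 100 N or contact force between any of plate4, template and plate3 above 100 N or contact force between template and plate4 above 100 N).
It fails at once if a plate or the template is dropped into the vise from more than about 10 mm ((x of plate1 in the frame of vise between -0.03 and 0.04 m and y of plate1 in the frame of vise between -0.012 and 0.012 m and z of plate1 in the frame of vise above 0.026 m and contact force between plate1 and anything else below 0.02 N and linear speed of plate1 above 0.4 m/s) or (x of plate2 in the frame of vise between -0.03 and 0.04 m and y of plate2 in the frame of vise between -0.012 and 0.012 m and z of plate2 in the frame of vise above 0.026 m and contact force between plate2 and anything else below 0.02 N and linear speed of plate2 above 0.4 m/s) or (x of plate3 in the frame of vise between -0.03 and 0.04 m and y of plate3 in the frame of vise between -0.012 and 0.012 m and z of plate3 in the frame of vise above 0.026 m and contact force between plate3 and anything else below 0.02 N and linear speed of plate3 above 0.4 m/s) or (x of plate4 in the frame of vise between -0.03 and 0.04 m and y of plate4 in the frame of vise between -0.012 and 0.012 m and z of plate4 in the frame of vise above 0.026 m and contact force between plate4 and anything else below 0.02 N and linear speed of plate4 above 0.4 m/s) or (x of template in the frame of vise between -0.03 and 0.04 m and y of template in the frame of vise between -0.012 and 0.012 m and z of template in the frame of vise above 0.026 m and contact force between template and anything else below 0.02 N and linear speed of template above 0.4 m/s)).
Of plate1, plate2, plate3, plate4 only 2 to 4 are there at a start; the rules pass over those that are not, and their reading is None.
At some moment in a run one of plate1, plate2, plate3, plate4 may be knocked a few centimetres aside while the robot is not near it.
It also fails if it takes over 210 s, if anything falls off the work surface, if the arm or the gripper's body presses on something with over 40 N, if the wrist force passes 120 N, or if a joint passes its speed limit or range.

## Working session

There is one attempt and no reset: what is moved stays moved. The work goes in short steps, Python scripts to look and compute and a shell command to move; the robot and the scene stay as the last step left them, time stands still between calls to the robot, and variables do not carry over. Pictures are saved under pics/ and viewed, at most 16 in all, crops included, and the job is handed in when it is done.

```bash
mkdir -p pics; python3 - <<'E'
from cell import env, read_camera
import cv2, pickle
print(env.get_obs(), env.tip_reach)
d={}
for n in("scene","side"):
    c=read_camera(n); d[n]=c; cv2.imwrite(f"pics/{n}0.png",c["color"])
    print(n,c["fx"],c["fy"],c["cx"],c["cy"],c["world_from_camera"].round(4).tolist())
pickle.dump(d,open("cam0.pkl","wb"))
E
```

```text
{'time_s': 0.0, 'qpos': array([71.33806005, 18.4375252 , -4.01651809, 83.17509109,  1.29539472,
       78.54162609, -3.26160411]), 'joint_velocities': array([-0.10356729, -0.04389498, -0.06857976,  0.03251848,  0.03491002,
       -0.05453557,  0.00039273]), 'effort': array([ 1.10350327e-04, -4.91287351e+01, -4.03740825e-01, -3.12528241e+01,
       -6.37660269e-02,  4.36730019e-02,  1.88500258e-04]), 'tool_pos': array([ 0.21643629, -0.61234669,  0.23847737]), 'tool_rot': array([-1.79891029e+02,  5.91970916e-03,  1.94711102e+01]), 'force': array([-1.10944123,  0.4520249 ,  0.26532615]), 'wrist_torque': array([ 0.02454396, -0.0422311 , -0.02813114]), 'grasp_force': 0.0, 'grip_width': 0.08700525711914507} 0.017
scene 492.10999697046026 492.10999697046026 314.9816035112281 241.01301471993187 [[0.5533, 0.5074, -0.6607, 1.2826], [0.8329, -0.3242, 0.4485, -0.4915], [0.0133, -0.7984, -0.602, 0.7226], [0.0, 0.0, 0.0, 1.0]]
side 518.4715432169662 518.4715432169662 327.30532365461806 235.78817547587195 [[-0.8424, -0.3792, 0.383, 0.1575], [-0.5389, 0.5993, -0.592, 0.6897], [-0.005, -0.705, -0.7091, 0.9518], [0.0, 0.0, 0.0, 1.0]]
```

View pics/scene0.png

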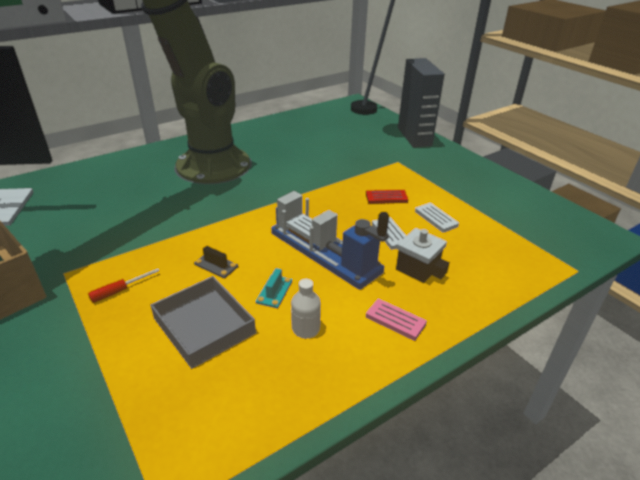

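View pics/side0.png

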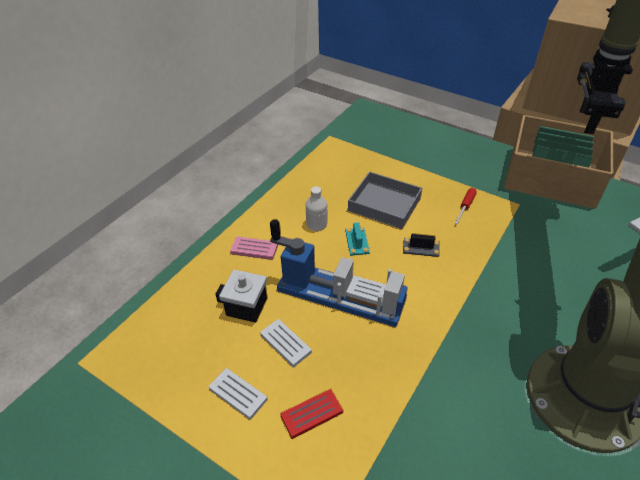

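The pictures show two plates, in the side view at (285,342) and (238,393). The offcut is in the vise at (367,290), the template at (422,245), the tray at (385,200), the bottle at (317,210), the motor at (243,296), and the crank knob at (276,230). The red and pink plates and the turquoise template are decoys.

```bash
cat > h.py <<'E'
import cv2, numpy as np, pickle
def ray(c,uv):
    T=np.asarray(c["world_from_camera"]); uv=np.atleast_2d(np.asarray(uv,float))
    d=np.c_[(uv[:,0]-c["cx"])/c["fx"],(uv[:,1]-c["cy"])/c["fy"],np.ones(len(uv))]@T[:3,:3].T
    return T[:3,3],d
def onplane(c,uv,z):
    o,d=ray(c,uv); return o+d*((z-o[2])/d[:,2])[:,None]
def proj(c,P):
    T=np.asarray(c["world_from_camera"]); q=(np.atleast_2d(P)-T[:3,3])@T[:3,:3]
    return np.c_[c["fx"]*q[:,0]/q[:,2]+c["cx"],c["fy"]*q[:,1]/q[:,2]+c["cy"]]
def tri(c1,u1,c2,u2):
    o,d=ray(c1,u1);p,e=ray(c2,u2); A=np.c_[d[0],-e[0]]; s=np.linalg.lstsq(A,p-o,rcond=None)[0]
    a,b=o+s[0]*d[0],p+s[1]*e[0]; return (a+b)/2,np.linalg.norm(a-b)
def rects(c,mask,z,amin=100):
    out=[]
    for k in cv2.findContours(mask.astype(np.uint8),cv2.RETR_EXTERNAL,cv2.CHAIN_APPROX_NONE)[0]:
        if cv2.contourArea(k)<amin: continue
        P=onplane(c,k[:,0],z)[:,:2]*1000
        (x,y),(w,h),a=cv2.minAreaRect(P.astype(np.float32))
        if w<h: w,h,a=h,w,a+90
        out.append((k[:,0].mean(0).round().tolist(),[round(v,1) for v in(x,y,w,h,(a+90)%180-90)]))
    return out
def hsv(c): return [x.astype(int) for x in cv2.split(cv2.cvtColor(c["color"],cv2.COLOR_BGR2HSV))]
E
python3 - <<'E'
from h import *
d=pickle.load(open("cam0.pkl","rb"))
for n in d:
    c=d[n];H,S,V=hsv(c); V0=np.zeros_like(V,bool); V0[150:,60:560]=1
    print(n,"light z14");[print(r) for r in rects(c,cv2.morphologyEx(((S<60)&(V>110)&V0).astype(np.uint8),cv2.MORPH_CLOSE,np.ones((5,5))),.014)]
    print("blue z22");[print(r) for r in rects(c,(H>105)&(H<125)&(S>120)&(V>40)&V0,.022)]
    print("turq");[print(r) for r in rects(c,(H>80)&(H<98)&(S>120)&(V>80)&V0,.008)]
    print("dark z8/z40"); m=(S<110)&(V<90)&V0
    [print(r,q[1]) for r,q in zip(rects(c,m,.008,60),rects(c,m,.04,60))]
ims=[cv2.resize(d["side"]["color"][y:y+150,x:x+200],(800,600),interpolation=cv2.INTER_CUBIC) for x,y in((210,200),)]
cv2.imwrite("pics/c1.png",cv2.resize(d["side"]["color"][170:320,240:440],(800,600),interpolation=cv2.INTER_CUBIC))
E
```

```text
scene light z14
([550.0, 472.0], [1169.8, 16.3, 62.2, 22.0, -89.5])
([539.0, 341.0], [1005.3, 240.5, 162.0, 75.2, -89.0])
([202.0, 322.0], [600.6, -292.8, 121.7, 117.3, -84.5])
([304.0, 311.0], [676.8, -100.7, 163.7, 55.4, -31.5])
([307.0, 246.0], [506.1, 9.3, 200.8, 13.0, 11.2])
([412.0, 239.0], [620.9, 233.2, 160.5, 111.5, 24.0])
([311.0, 221.0], [425.2, 81.5, 119.6, 85.7, -76.6])
([436.0, 217.0], [585.0, 358.0, 116.9, 60.3, -3.3])
([287.0, 200.0], [311.1, 72.1, 107.1, 49.4, -61.6])
([87.0, 154.0], [-228.9, -319.2, 185.2, 91.7, 57.9])
blue z22
([339.0, 264.0], [612.9, 27.9, 109.8, 28.6, -7.9])
([357.0, 236.0], [551.5, 127.5, 62.8, 32.6, 10.0])
turq
([282.0, 289.0], [604.6, -113.7, 74.1, 18.7, -44.3])
([269.0, 289.0], [580.4, -130.9, 111.4, 28.7, -38.7])
dark z8/z40
([202.0, 340.0], [598.9, -287.4, 173.6, 148.1, 5.4]) [629.5, -296.5, 165.8, 141.5, 5.4]
([464.0, 408.0], [1054.4, 12.6, 677.1, 205.5, -90.0]) [1064.6, -10.0, 646.8, 196.3, -90.0]
([202.0, 299.0], [571.6, -283.5, 156.3, 136.7, 5.3]) [603.4, -292.8, 149.3, 130.6, 5.3]
([274.0, 287.0], [582.9, -120.5, 70.6, 22.5, -52.6]) [6
[... 1224 characters left out ...]
0
([377.0, 304.0], [468.9, 23.8, 115.4, 72.9, 17.5]) [458.3, 46.3, 111.5, 70.4, 17.5]
([241.0, 302.0], [720.7, 188.9, 114.6, 105.1, 34.0]) [701.6, 205.9, 110.7, 101.5, 34.0]
([332.0, 286.0], [573.1, 27.7, 106.9, 66.7, -13.6]) [559.0, 50.1, 103.3, 64.5, -13.6]
([421.0, 242.0], [456.8, -205.3, 70.2, 53.6, 24.1]) [446.6, -175.0, 67.8, 51.8, 24.1]
([284.0, 240.0], [759.7, -28.5, 142.6, 54.6, -18.4]) [739.3, -4.1, 137.8, 52.7, -18.4]
([387.0, 212.0], [610.9, -295.6, 170.5, 160.7, 5.1]) [595.5, -262.2, 164.7, 155.2, 5.1]
([383.0, 186.0], [620.2, -325.8, 156.3, 132.9, 5.3]) [604.6, -291.3, 151.0, 128.4, 5.3]
([536.0, 280.0], [224.4, -316.6, 935.0, 164.1, -74.9]) [222.2, -282.5, 903.3, 158.5, -74.9]
```

View pics/c1.png

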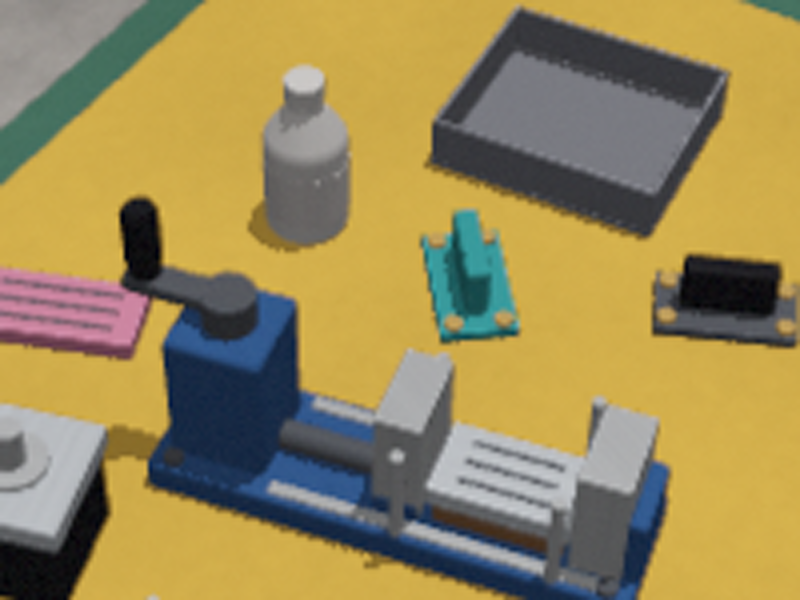

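```bash
python3 - <<'E'
from h import *
from scipy.optimize import least_squares
d=pickle.load(open("cam0.pkl","rb"));s,sc=d["side"],d["scene"]
f=lambda p:np.array(p)/4+[240,170]
V=np.array([[42,38,88],[-49,38,88],[-49,-38,88],[125,30,115],[185,30,115],[185,-30,115]])/1000
U=f([[397,453],[560,505],[600,400],[265,362],[165,347],[200,282]])
def R(p):
    c,n=np.cos(p[2]),np.sin(p[2]); W=V.copy(); W[:,0]=p[0]+c*V[:,0]-n*V[:,1]; W[:,1]=p[1]+n*V[:,0]+c*V[:,1]; return W
r=least_squares(lambda p:(proj(s,R(p))-U)[[0,1,2,3,4]].ravel(),[.5,0,.2]); print(r.x[:2],np.degrees(r.x[2]),r.fun.round(1))
b=onplane(s,f([[668,278],[788,287],[785,326],[666,315]]),.008); print("bushes",b.round(4).tolist(),b.mean(0))
print("knob",tri(s,f([[140,240]]),sc,[[382.5,224]]))
print("tray",onplane(s,f([[520,8],[728,72],[655,193],[433,122]]),.04).round(3).tolist())
c,n=np.cos(r.x[2]),np.sin(r.x[2])
print("knob from vise", r.x[0]+c*.205, r.x[1]+n*.205)
E
```

```text
[0.48906511 0.03082177] 11.124401752183616 [ 0.6  0.3  0.4 -0.6  0.7  0.3 -0.8  1.7 -0.9 -1.9]
bushes [[0.4885, -0.1955, 0.008], [0.4207, -0.2289, 0.008], [0.4083, -0.1967, 0.008], [0.475, -0.1656, 0.008]] [ 0.4481576  -0.19668819  0.008     ]
knob (array([0.69080986, 0.07357364, 0.15941355]), np.float64(0.001660679085694412))
tray [[0.685, -0.35, 0.04], [0.531, -0.364, 0.04], [0.518, -0.23, 0.04], [0.674, -0.213, 0.04]]
knob from vise 0.6902132789773779 0.07037444059522471
```

```bash
cat >> h.py <<'E'
VX,VY,VW=.489,.031,11.3
def vw(x,y):
    a=np.radians(VW); return VX+np.cos(a)*x-np.sin(a)*y, VY+np.sin(a)*x+np.cos(a)*y
def to(x,y,z,yaw,o=None):
    if o is None:
        from cell import env; o=env.get_obs()
    p=o["tool_pos"]; a=np.radians(o["tool_rot"][2]); w=np.array([x,y,z])-p
    d=[np.cos(a)*w[0]+np.sin(a)*w[1], np.sin(a)*w[0]-np.cos(a)*w[1], -w[2]]
    print("delta",np.round(d,4),"turn",round(-(yaw-o["tool_rot"][2]),2), "dist",round(float(np.linalg.norm(d)),3))
E
python3 -c "
from h import *
to(*vw(.205,0),.24,11.3)"
```

```text
delta [ 0.6744 -0.4866 -0.0014] turn 8.17 dist 0.832
```

```bash
L='0.225 -0.162 0 0 0.087'
python3 -m handwheel '0.028 -0.02 0 0 0.087; 0.056 -0.04 0 0 0.087; 0.084 -0.061 0 0 0.087; 0.112 -0.081 0 0 0.087; 0.14 -0.101 0 0 0.087; 0.169 -0.122 0 0 0.087; 0.197 -0.142 0 0 0.087; 0.225 -0.162 0 0 0.087'
python3 -m handwheel '0.028 -0.02 0 0 0.087; 0.056 -0.04 0 0 0.087; 0.084 -0.061 0 0 0.087; 0.112 -0.081 0 0 0.087; 0.14 -0.101 0 0 0.087; 0.169 -0.122 0 0 0.087; 0.197 -0.142 0 0 0.087; 0.225 -0.162 0 0 0.087'
python3 -m handwheel '0.028 -0.02 0 0 0.087; 0.056 -0.04 0 0 0.087; 0.084 -0.061 0 0 0.087; 0.112 -0.081 0 0 0.087; 0.14 -0.101 0 4 0.087; 0.169 -0.122 0 8.2 0.087; 0.197 -0.142 0 8.2 0.087; 0.225 -0.162 0 8.2 0.087'
python3 -m handwheel '0 0 0 0 0.087; 0 0 0 0 0.087'
python3 - <<'E'
from h import *
from cell import read_camera
to(*vw(.205,0),.165,11.3)
c=read_camera("wrist"); pickle.dump(c,open("w1.pkl","wb")); cv2.imwrite("pics/w1.png",c["color"])
print(c["fx"],np.round(c["world_from_camera"],3).tolist())
E
```

```text
time_s: 0.77
tool_pos: [0.3753, -0.3834, 0.2392]
tool_rot: [-180.0, 0.0, 19.5]
force: [0.4, -0.1, 0.7]
grip_width: 0.0872
grasp_force: 0.0
time_s: 1.43
tool_pos: [0.5333, -0.1558, 0.2393]
tool_rot: [-180.0, 0.0, 19.5]
force: [-0.2, -0.5, 0.8]
grip_width: 0.087
grasp_force: 0.0
time_s: 2.1
tool_pos: [0.6916, 0.0716, 0.2388]
tool_rot: [180.0, 0.1, 11.2]
force: [0.2, -0.6, -0.4]
grip_width: 0.0868
grasp_force: 0.0
time_s: 2.27
tool_pos: [0.6908, 0.0735, 0.238]
tool_rot: [-179.9, 0.1, 11.5]
force: [0.4, -0.8, -0.3]
grip_width: 0.0867
grasp_force: 0.0
delta [-0.0012  0.0022  0.073 ] turn 0.24 dist 0.073
405.4297169002369 [[0.2, -0.94, -0.276, 0.765], [-0.98, -0.193, -0.055, 0.089], [-0.002, 0.281, -0.96, 0.383], [0.0, 0.0, 0.0, 1.0]]
```

View pics/w1.png

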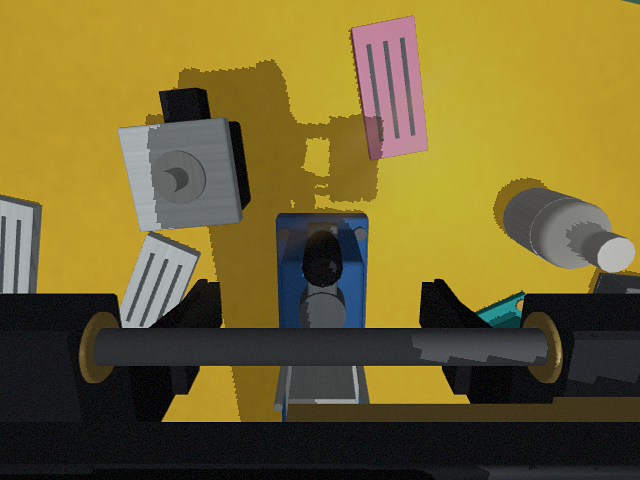

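```bash
python3 -m handwheel '-0.001 0.0015 0.025 0 0.087; -0.001 0.0015 0.05 0 0.087; -0.001 0.0015 0.073 0 0.087; -0.001 0.0015 0.073 0 0.087; -0.001 0.0015 0.073 0 0.01; -0.001 0.0015 0.073 0 0.01; -0.001 0.0015 0.073 0 0.01; -0.001 0.0015 0.073 0 0.01' 20
python3 -m handwheel '0 0 0 0 0.01; 0 0 0 0 0.01; 0 0 0 0 0.01; 0 0 0 0 0.01; 0 0 0 0 0.01'
```

```text
time_s: 2.98
tool_pos: [0.6913, 0.0686, 0.1687]
tool_rot: [180.0, -0.2, 11.2]
force: [-0.1, -0.2, 0.4]
grip_width: 0.0682
grasp_force: 0.0
time_s: 3.4
tool_pos: [0.6903, 0.0687, 0.1665]
tool_rot: [180.0, 0.0, 11.3]
force: [-0.6, 0.3, -0.1]
grip_width: 0.0347
grasp_force: 0.0
```

```bash
python3 -m handwheel '0 0 0 0 0.01; 0 0 0 0 0.01; 0 0 0 0 0.01; 0 0 0 0 0.01; 0 0 0 0 0.01'
python3 -m handwheel '-0.003 -0.0171 0 0 0.01; -0.0117 -0.0321 0 0 0.01; -0.025 -0.0433 0 0 0.01; -0.0413 -0.0492 0 0 0.01; -0.0587 -0.0492 0 0 0.01; -0.075 -0.0433 0 0 0.01; -0.0883 -0.0321 0 0 0.01; -0.097 -0.0171 0 0 0.01'
python3 -m handwheel '-0.003 0.0171 0 0 0.01; 0 0.0342 0 0 0.01; 0.0087 0.0492 0 0 0.01; 0.022 0.0604 0 0 0.01; 0.0383 0.0663 0 0 0.01; 0.047 0.0671 0 0 0.01; 0.047 0.0671 0 0 0.01; 0.047 0.0671 0 0 0.01'
python3 - <<'E'
from h import *
from cell import read_camera
c=read_camera("side"); pickle.dump(c,open("s2.pkl","wb")); cv2.imwrite("pics/s2.png",cv2.resize(c["color"][170:420,200:440],(720,750))[:600])
E
```

```text
time_s: 3.82
tool_pos: [0.6898, 0.0718, 0.1665]
tool_rot: [-179.8, 0.0, 11.4]
force: [-0.4, 5.2, -0.1]
grip_width: 0.0213
grasp_force: 20.0
time_s: 4.48
tool_pos: [0.5912, 0.0709, 0.1665]
tool_rot: [-179.8, -0.2, 11.6]
force: [6.6, 7.9, -6.2]
grip_width: 0.0209
grasp_force: 20.0
time_s: 5.15
tool_pos: [0.6509, 0.0133, 0.1664]
tool_rot: [-179.8, 0.0, 11.4]
force: [-1.1, 6.7, -0.7]
grip_width: 0.0211
grasp_force: 20.0
```

View pics/s2.png

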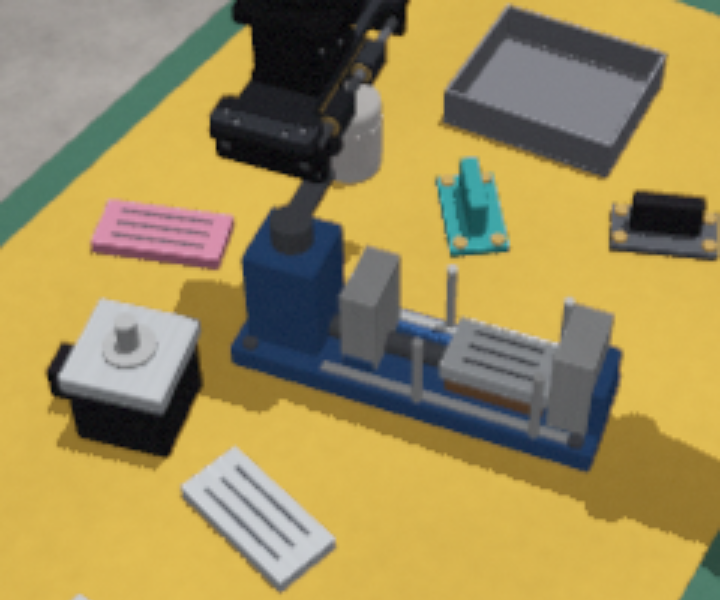

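The jaw is open (about 79 mm) and the offcut lies on the packing next to the fixed jaw. Next I release the knob, rise, and go over the offcut.

```bash
python3 -m handwheel '0 0 0 0 0.087; 0 0 0 0 0.087; 0 0 0 0 0.087; 0 0 0 0 0.087; 0 0 0 0 0.087; 0 0 0 0 0.087; 0 0 0 0 0.087; 0 0 0 0 0.087'
python3 -m handwheel '0 0 -0.03 0 0.087; 0 0 -0.06 0 0.087; 0 0 -0.08 0 0.087; -0.04 -0.01 -0.085 0 0.087; -0.08 -0.03 -0.085 0 0.087; -0.12 -0.05 -0.085 0 0.087; -0.15 -0.05 -0.085 0 0.087; -0.15 -0.05 -0.085 0 0.087'
python3 - <<'E'
from h import *
from cell import read_camera
to(*vw(-.012,0),.1,11.3)
c=read_camera("wrist"); pickle.dump(c,open("w3.pkl","wb")); cv2.imwrite("pics/w3.png",c["color"])
E
```

```text
time_s: 5.87
tool_pos: [0.6511, 0.0095, 0.1666]
tool_rot: [180.0, 0.0, 11.3]
force: [0.9, -0.9, 0.0]
grip_width: 0.0669
grasp_force: 0.0
time_s: 6.53
tool_pos: [0.488, 0.0298, 0.251]
tool_rot: [179.8, 0.3, 11.4]
force: [0.6, 0.3, -0.5]
grip_width: 0.0872
grasp_force: 0.0
delta [-0.0107 -0.0009  0.151 ] turn 0.05 dist 0.151
```

View pics/w3.png

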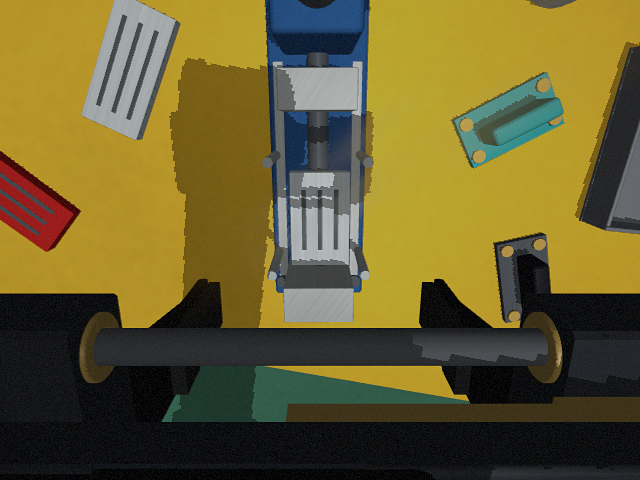

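```bash
python3 - <<'E'
from h import *
c=pickle.load(open("w3.pkl","rb"))
P=onplane(c,[[268,162],[367,161],[272,275],[364,275]],.088)[:,:2]*1000
print(P.round(1).tolist(), P.mean(0), np.degrees(np.arctan2(*(P[:2]-P[2:]).mean(0)[::-1])),np.degrees(np.arctan2(*(P[0::2]-P[1::2]).mean(0)[::-1]))-90)
a=np.radians(11.3)
print("vise", P.mean(0)-[-3.5*np.cos(a),-3.5*np.sin(a)])
F=onplane(c,[[286,288],[355,288],[284,322],[353,321]],.1)[:,:2]*1000; print("jawtop",F.round(1).tolist())
for z in(.042,.056):
  O=onplane(c,[[290,171],[350,171]],z)[:,:2]*1000; M=O.mean(0);print("offcut +x edge",O.round(1).tolist(),"centre",M-42*np.array([np.cos(a),np.sin(a)]))
print([round(1000*v,1) for v in vw(-.012,0)])
H,S,V=hsv(c); m=cv2.morphologyEx(((S<60)&(V>110)).astype(np.uint8),cv2.MORPH_CLOSE,np.ones((5,5)))
print(rects(c,m,.014))
to(*vw(-.008,0),.1,11.3)
E
```

```text
[[523.7, 76.8], [539.1, 4.2], [434.7, 59.0], [449.3, -14.4]] [486.71025945  31.40382697] 11.526703468885685 11.60267221514215
vise [490.14241075  32.08963848]
jawtop [[431.0, 45.8], [441.6, -7.6], [401.3, 42.2], [413.1, -12.4]]
offcut +x edge [[514.0, 61.5], [524.3, 10.5]] centre [477.96589881  27.75863951]
offcut +x edge [[516.0, 60.9], [525.8, 11.9]] centre [479.69420385  28.15333031]
[np.float64(477.2), np.float64(28.6)]
[([318.0, 305.0], [380.7, 10.1, 71.5, 37.4, -78.7]), ([324.0, 223.0], [462.4, 20.5, 109.0, 89.3, 12.4]), ([627.0, 190.0], [565.0, -260.0, 98.5, 29.2, 5.4]), ([331.0, 100.0], [564.5, 46.9, 89.6, 77.5, 11.8]), ([127.0, 66.0], [570.1, 217.8, 110.8, 51.5, -13.7])]
delta [-0.01   -0.0022  0.1518] turn -0.04 dist 0.152
```

```bash
sed -i 's/^VX,VY,VW=.*/VX,VY,VW=.4898,.0317,11.5/' h.py
python3 -m handwheel '-0.008 -0.002 0.04 0 0.07; -0.008 -0.002 0.08 0 0.07; -0.008 -0.002 0.12 0 0.07; -0.008 -0.002 0.15 0 0.07; -0.008 -0.002 0.18 0 0.07; -0.008 -0.002 0.2 0 0.07; -0.008 -0.002 0.205 0 0.07; -0.008 -0.002 0.205 0 0.045' 25
python3 -m handwheel '0 0 0 0 0.04; 0 0 0 0 0.04; 0 0 0 0 0.04; 0 0 0 0 0.04; 0 0 0 0 0.04'
python3 -m handwheel '0 0 -0.02 0 0.04; 0 0 -0.06 0 0.04; 0 0 -0.1 0 0.04; 0 0 -0.14 0 0.04; 0 0 -0.16 0 0.04; 0 0 -0.16 0 0.04'
python3 -c "
from h import *
to(.6,-.29,.2,5.3)"
```

```text
time_s: 7.25
tool_pos: [0.4855, 0.0301, 0.0452]
tool_rot: [-179.9, 0.2, 11.3]
force: [0.1, -0.3, -0.2]
grip_width: 0.0678
grasp_force: 0.0
time_s: 7.67
tool_pos: [0.4876, 0.03, 0.0482]
tool_rot: [179.9, -0.2, 11.3]
force: [0.6, 0.5, 5.5]
grip_width: 0.0516
grasp_force: 25.0
time_s: 8.17
tool_pos: [0.4889, 0.0303, 0.212]
tool_rot: [179.8, -0.5, 11.3]
force: [0.8, 1.0, -1.3]
grip_width: 0.052
grasp_force: 25.0
delta [0.0464 0.3358 0.012 ] turn 5.97 dist 0.339
```

```bash
python3 -m handwheel '0.006 0.042 0.012 0 0.04; 0.012 0.084 0.012 0 0.04; 0.018 0.126 0.012 0 0.04; 0.024 0.168 0.012 2 0.04; 0.03 0.21 0.012 4 0.04; 0.036 0.252 0.012 6 0.04; 0.042 0.294 0.012 6 0.04; 0.046 0.334 0.012 6 0.04'
python3 -m handwheel '0 0 0.04 0 0.04; 0 0 0.08 0 0.04; 0 0 0.12 0 0.04; 0 0 0.15 0 0.04; 0 0 0.165 0 0.04; 0 0 0.17 0 0.04; 0 0 0.17 0 0.062; 0 0 0.17 0 0.062'
python3 -m handwheel '0 0 0 0 0.062; 0 0 0 0 0.062; 0 0 -0.03 0 0.062; 0 0 -0.07 0 0.08; 0 0 -0.11 0 0.087; 0 0 -0.15 0 0.087; 0 0 -0.19 0 0.087; 0 0 -0.19 0 0.087'
python3 - <<'E'
from h import *
from cell import read_camera
to(.57,.218,.15,-13.7)
c=read_camera("side"); pickle.dump(c,open("s3.pkl","wb")); cv2.imwrite("pics/s3.png",c["color"])
H,S,V=hsv(c); m=cv2.morphologyEx(((S<60)&(V>110)).astype(np.uint8),cv2.MORPH_CLOSE,np.ones((5,5)))
print([r for r in rects(c,m,.014) if 90<r[1][2]<130])
E
```

```text
time_s: 8.83
tool_pos: [0.5943, -0.2849, 0.1926]
tool_rot: [-179.9, 0.1, 5.3]
force: [0.2, 0.5, -1.3]
grip_width: 0.052
grasp_force: 25.0
time_s: 9.5
tool_pos: [0.5952, -0.2835, 0.025]
tool_rot: [180.0, -0.0, 5.3]
force: [0.6, -0.5, 0.5]
grip_width: 0.058
grasp_force: 0.0
time_s: 10.17
tool_pos: [0.5993, -0.2849, 0.2259]
tool_rot: [179.5, -0.8, 5.3]
force: [1.0, -0.6, 0.7]
grip_width: 0.0841
grasp_force: 0.0
delta [ 0.017  -0.5035  0.0759] turn 18.97 dist 0.509
[([609.0, 443.0], [-55.7, 82.1, 114.6, 41.9, 28.5]), ([239.0, 393.0], [579.5, 365.4, 113.4, 52.8, -3.1]), ([286.0, 342.0], [568.6, 220.0, 114.4, 53.0, -13.5]), ([624.0, 171.0], [78.0, -782.2, 117.1, 32.7, -89.7])]
```

View pics/s3.png

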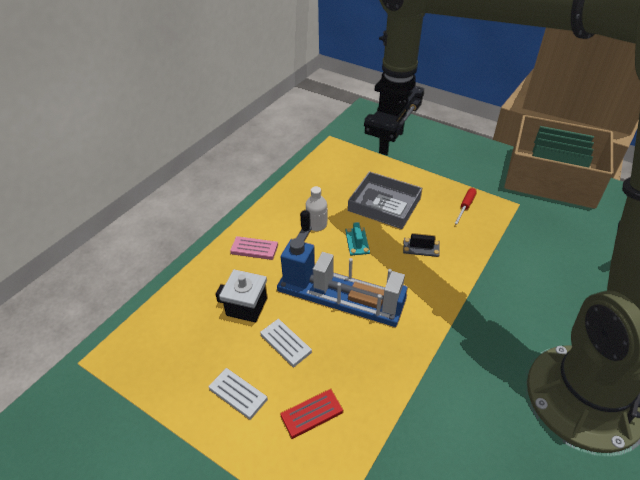

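The offcut is in the tray at (390,205) and both plates are where they were. Next is plate B.

```bash
python3 -m handwheel '0.001 -0.038 0 0 0.087; 0.002 -0.076 0 0 0.087; 0.004 -0.114 0 0 0.087; 0.005 -0.152 0 0 0.087; 0.006 -0.19 0 0 0.087; 0.007 -0.228 0 0 0.087; 0.009 -0.266 0 0 0.087; 0.01 -0.304 0 0 0.087'
python3 -m handwheel '0.002 -0.04 0 5 0.087; 0.004 -0.08 0 10 0.087; 0.005 -0.12 0 15 0.087; 0.006 -0.16 0 19 0.087; 0.007 -0.2 0.03 19 0.087; 0.007 -0.2 0.07 19 0.087; 0.007 -0.2 0.08 19 0.087; 0.007 -0.2 0.08 19 0.087'
python3 -c "
from h import *
to(.57,.219,.021,-13.6)"
```

```text
time_s: 10.88
tool_pos: [0.576, 0.0219, 0.214]
tool_rot: [180.0, 0.0, 5.3]
force: [1.0, 0.1, -0.7]
grip_width: 0.0871
grasp_force: 0.0
time_s: 11.55
tool_pos: [0.562, 0.2186, 0.1295]
tool_rot: [179.7, 0.4, -13.6]
force: [-0.1, 0.3, -0.6]
grip_width: 0.0873
grasp_force: 0.0
delta [ 0.0077 -0.0023  0.1085] turn -0.05 dist 0.109
```

```bash
python3 -m handwheel '0.007 -0.002 0.04 0 0.08; 0.007 -0.002 0.07 0 0.08; 0.007 -0.002 0.095 0 0.08; 0.007 -0.002 0.108 0 0.08; 0.007 -0.002 0.108 0 0.08; 0.007 -0.002 0.108 0 0.045; 0.007 -0.002 0.108 0 0.045; 0.007 -0.002 0.108 0 0.045' 30
python3 -m handwheel '0 0 0 0 0.04; 0 0 0 0 0.04; 0 0 0 0 0.04; 0 0 0 0 0.04'
python3 -m handwheel '0 0 -0.04 0 0.04; 0 0 -0.08 0 0.04; 0 0 -0.12 0 0.04; 0 0 -0.16 0 0.04; 0 0 -0.16 0 0.04; 0 0 -0.16 0 0.04; 0 0 -0.16 0 0.04'
python3 - <<'E'
from h import *
from cell import read_camera
to(*vw(.008,0),.18,11.5)
c=read_camera("wrist"); pickle.dump(c,open("w4.pkl","wb")); cv2.imwrite("pics/w4.png",c["color"])
E
```

```text
time_s: 12.22
tool_pos: [0.5744, 0.2207, 0.029]
tool_rot: [-179.9, -0.2, -13.8]
force: [0.7, -0.1, 0.4]
grip_width: 0.0671
grasp_force: 0.0
time_s: 12.55
tool_pos: [0.5733, 0.2199, 0.0276]
tool_rot: [180.0, -0.1, -13.7]
force: [-1.3, -2.1, 5.8]
grip_width: 0.0511
grasp_force: 30.0
time_s: 13.13
tool_pos: [0.5719, 0.22, 0.1854]
tool_rot: [179.9, 0.1, -13.7]
force: [-0.1, -0.3, -2.3]
grip_width: 0.0511
grasp_force: 30.0
delta [-0.0279  0.199   0.0054] turn -25.22 dist 0.201
```

View pics/w4.png

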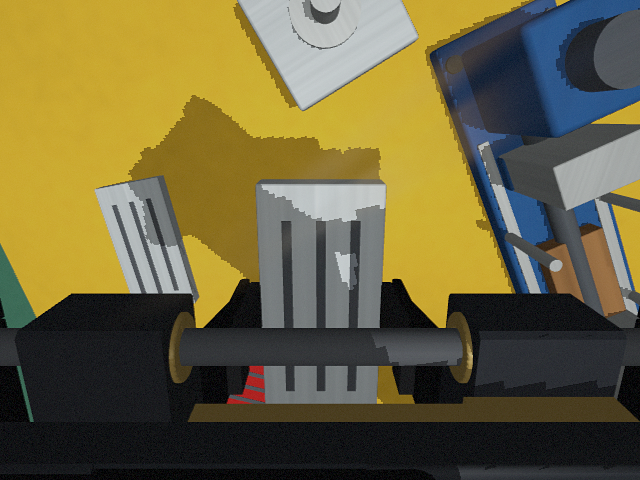

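```bash
python3 - <<'E'
from h import *
from cell import env
c=pickle.load(open("w4.pkl","rb"));o=env.get_obs();p=o["tool_pos"];a=np.radians(o["tool_rot"][2])
q=onplane(c,[[257,183],[385,182]],p[2]-.0276+.014)[:,:2]-p[:2]
print(p,"edge in tool frame",[(round(v[0]*np.cos(a)+v[1]*np.sin(a),4),round(v[0]*np.sin(a)-v[1]*np.cos(a),4)) for v in q])
E
python3 -m handwheel '-0.005 0.04 0 -6 0.04; -0.01 0.08 0 -12 0.04; -0.016 0.12 0 -18 0.04; -0.022 0.16 0 -24 0.04; -0.028 0.199 0 -25.2 0.04; -0.028 0.199 0 -25.2 0.04; -0.028 0.199 0 -25.2 0.04; -0.028 0.199 0 -25.2 0.04'
python3 -m handwheel '0 0 0 0 0.04; 0 0 0 0 0.04; 0 0 0 0 0.04;0 0 0 0 0.04'
python3 -c "
from h import *
to(*vw(.008,0),.1,11.5)"
```

```text
[0.57143528 0.21967231 0.18438927] edge in tool frame [(np.float64(0.052), np.float64(-0.0254)), (np.float64(0.0524), np.float64(0.025))]
time_s: 13.85
tool_pos: [0.4974, 0.0337, 0.1851]
tool_rot: [-179.9, 0.1, 11.4]
force: [-0.6, 0.1, -1.0]
grip_width: 0.0509
grasp_force: 30.0
time_s: 14.18
tool_pos: [0.4983, 0.0347, 0.1863]
tool_rot: [-180.0, 0.0, 11.6]
force: [0.4, -0.3, -1.0]
grip_width: 0.0514
grasp_force: 30.0
delta [-0.0009  0.0013  0.0863] turn 0.08 dist 0.086
```

```bash
python3 -m handwheel '0.003 0.001 0.03 0 0.04; 0.003 0.001 0.06 0 0.04; 0.003 0.001 0.085 0 0.04; 0.003 0.001 0.1 0 0.04; 0.003 0.001 0.108 0 0.04; 0.003 0.001 0.108 0 0.04; 0.003 0.001 0.108 0 0.04; 0.003 0.001 0.108 0 0.04'
python3 -m handwheel '0 0 0.001 0 0.04; 0 0 0.002 0 0.04; 0 0 0.003 0 0.04; 0 0 0.004 0 0.04; 0 0 0.004 0 0.04; 0 0 0.004 0 0.04'
python3 -m handwheel '0 0 0.001 0 0.04; 0 0 0.002 0 0.04; 0 0 0.003 0 0.04; 0 0 0.003 0 0.04; 0 0 0.003 0 0.04'
python3 -m handwheel '0 0 0.001 0 0.04; 0 0 0.002 0 0.04; 0 0 0.003 0 0.04; 0 0 0.003 0 0.04; 0 0 0.003 0 0.04'
python3 -c "
from h import *
to(*vw(.008,0),.1,11.5)"
```

```text
time_s: 14.85
tool_pos: [0.5026, 0.0335, 0.0799]
tool_rot: [180.0, -0.1, 11.5]
force: [0.2, -0.7, -1.8]
grip_width: 0.0509
grasp_force: 30.0
time_s: 15.35
tool_pos: [0.5013, 0.0332, 0.0745]
tool_rot: [180.0, 0.0, 11.5]
force: [-0.2, -0.0, -1.5]
grip_width: 0.0511
grasp_force: 30.0
time_s: 15.77
tool_pos: [0.5013, 0.0333, 0.0714]
tool_rot: [-180.0, 0.0, 11.5]
force: [0.0, -0.3, -2.7]
grip_width: 0.0514
grasp_force: 30.0
time_s: 16.18
tool_pos: [0.5013, 0.0333, 0.0684]
tool_rot: [-180.0, 0.0, 11.5]
force: [0.2, 0.6, -2.4]
grip_width: 0.0509
grasp_force: 30.0
delta [-0.0036 -0.0007 -0.0316] turn -0.03 dist 0.032
```

```bash
python3 -m handwheel '0 0 0.001 0 0.04; 0 0 0.002 0 0.04; 0 0 0.003 0 0.04; 0 0 0.003 0 0.04; 0 0 0.003 0 0.04'
python3 -m handwheel '0 0 0.001 0 0.04; 0 0 0.002 0 0.04; 0 0 0.002 0 0.04; 0 0 0.002 0 0.04'
```

```text
time_s: 16.6
tool_pos: [0.5013, 0.0333, 0.0654]
tool_rot: [180.0, 0.0, 11.5]
force: [0.2, -1.0, -3.1]
grip_width: 0.051
grasp_force: 30.0
time_s: 16.93
tool_pos: [0.5016, 0.0333, 0.0643]
tool_rot: [180.0, -0.0, 11.5]
force: [-2.8, -0.2, 5.8]
grip_width: 0.0514
grasp_force: 30.0
```

```bash
python3 -m handwheel '0 0 0.001 0 0.04; 0 0 0.002 0 0.04; 0 0 0.002 0 0.04; 0 0 0.002 0 0.04'
```

```text
time_s: 17.27
tool_pos: [0.5016, 0.0333, 0.0642]
tool_rot: [179.9, 0.0, 11.5]
force: [-8.6, -0.4, 20.0]
grip_width: 0.0513
grasp_force: 30.0
```

Contact felt at TCP 0.0643, so the packing top is about 0.037. Next I unload, release and rise.

```bash
python3 -m handwheel '0 0 -0.0015 0 0.04; 0 0 -0.003 0 0.04; 0 0 -0.003 0 0.04; 0 0 -0.003 0 0.056; 0 0 -0.003 0 0.062; 0 0 -0.003 0 0.07; 0 0 -0.003 0 0.075; 0 0 -0.003 0 0.075'
python3 -m handwheel '0 0 -0.01 0 0.075; 0 0 -0.03 0 0.08; 0 0 -0.06 0 0.087; 0 0 -0.1 0 0.087; 0 0 -0.14 0 0.087; 0 0 -0.16 0 0.087; 0 0 -0.16 0 0.087; 0 0 -0.16 0 0.087'
python3 - <<'E'
from h import *
from cell import read_camera
c=read_camera("side"); pickle.dump(c,open("s4.pkl","wb"))
H,S,V=hsv(c); m=cv2.morphologyEx(((S<60)&(V>110)).astype(np.uint8),cv2.MORPH_CLOSE,np.ones((5,5)))
print([r for r in rects(c,m,.014) if 90<r[1][2]<130])
w=read_camera("wrist"); pickle.dump(w,open("w5.pkl","wb"));cv2.imwrite("pics/w5.png",w["color"])
to(.58,.365,.19,-3)
E
```

```text
time_s: 17.93
tool_pos: [0.5014, 0.0332, 0.0645]
tool_rot: [180.0, -0.0, 11.5]
force: [0.7, -0.5, 0.2]
grip_width: 0.0715
grasp_force: 0.0
time_s: 18.6
tool_pos: [0.5022, 0.0334, 0.2264]
tool_rot: [179.9, -0.2, 11.5]
force: [-1.0, -0.4, -0.1]
grip_width: 0.0866
grasp_force: 0.0
[([615.0, 439.0], [-63.2, 69.8, 128.3, 49.3, 45.2]), ([239.0, 393.0], [579.2, 365.6, 113.2, 54.6, -4.1]), ([243.0, 287.0], [739.6, 153.7, 92.7, 88.4, -74.2]), ([629.0, 172.0], [63.9, -782.3, 117.1, 60.9, -89.7])]
delta [ 0.1438 -0.3094  0.0337] turn 14.47 dist 0.343
```

View pics/w5.png

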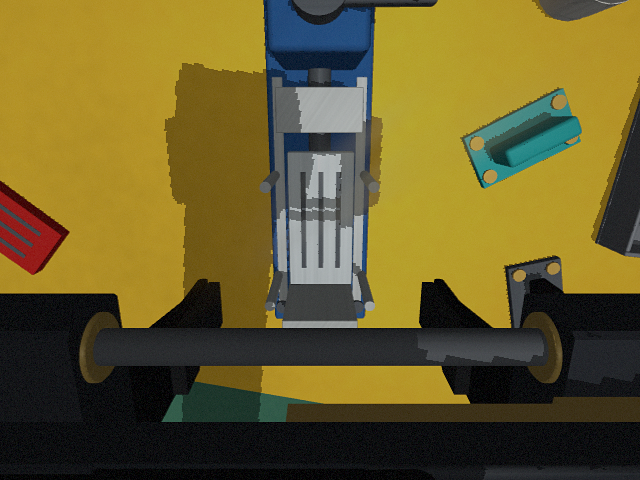

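The plate lies centred and square in the vise, spanning (288–354, 152–285). Next is plate A.

```bash
python3 -m handwheel '0.016 -0.036 0 4 0.087; 0.033 -0.072 0 8 0.087; 0.05 -0.108 0 12 0.087; 0.066 -0.144 0 14.5 0.087; 0.083 -0.18 0 14.5 0.087; 0.1 -0.216 0 14.5 0.087; 0.117 -0.252 0 14.5 0.087; 0.134 -0.288 0 14.5 0.087'
python3 -m handwheel '0 0 0.03 0 0.08; 0 0 0.06 0 0.08; 0 0 0.06 0 0.08; 0 0 0.06 0 0.08; 0 0 0.06 0 0.08'
python3 - <<'E'
from h import *
from cell import read_camera
w=read_camera("wrist");H,S,V=hsv(w);m=cv2.morphologyEx(((S<60)&(V>110)).astype(np.uint8),cv2.MORPH_CLOSE,np.ones((5,5)))
print(rects(w,m,.014)); cv2.imwrite("pics/w6.png",w["color"])
to(.5795,.3655,.021,-3.2)
E
```

```text
time_s: 19.37
tool_pos: [0.5749, 0.3433, 0.222]
tool_rot: [179.9, 0.2, -3.0]
force: [0.8, 0.3, 0.3]
grip_width: 0.087
grasp_force: 0.0
time_s: 19.78
tool_pos: [0.5756, 0.3417, 0.1649]
tool_rot: [180.0, 0.0, -3.1]
force: [-0.8, -0.0, -0.4]
grip_width: 0.08
grasp_force: 0.0
[([289.0, 219.0], [580.9, 364.6, 108.5, 51.1, -3.2]), ([582.0, 39.0], [695.5, 157.3, 68.1, 67.4, 16.7])]
delta [ 0.0021 -0.0236  0.145 ] turn 0.12 dist 0.147
```

```bash
python3 -m handwheel '0.001 -0.0235 0.03 0 0.08; 0.001 -0.0235 0.07 0 0.08; 0.001 -0.0235 0.1 0 0.08; 0.001 -0.0235 0.13 0 0.08; 0.001 -0.0235 0.144 0 0.08; 0.001 -0.0235 0.144 0 0.08; 0.001 -0.0235 0.144 0 0.06; 0.001 -0.0235 0.144 0 0.045' 30
python3 -m handwheel '0 0 0 0 0.04; 0 0 0 0 0.04; 0 0 0 0 0.04; 0 0 0 0 0.04; 0 0 0 0 0.04'
python3 -m handwheel '0 0 -0.04 0 0.04; 0 0 -0.08 0 0.04; 0 0 -0.12 0 0.04; 0 0 -0.16 0 0.04; 0 0 -0.17 0 0.04; 0 0 -0.17 0 0.04; 0 0 -0.17 0 0.04'
python3 - <<'E'
from h import *
from cell import env,read_camera
c=read_camera("wrist");o=env.get_obs();p=o["tool_pos"];a=np.radians(o["tool_rot"][2])
H,S,V=hsv(c); col=V[100:300,320]; print("plate top row", 100+int(np.argmax((S[100:300,320]<60))))
cv2.imwrite("pics/w7.png",c["color"])
r=100+int(np.argmax((S[100:300,320]<60)))
q=onplane(c,[[280,r],[360,r]],p[2]-.021+.014)[:,:2]-p[:2]
print(p,"edge in tool frame",[(round(v[0]*np.cos(a)+v[1]*np.sin(a),4),round(v[0]*np.sin(a)-v[1]*np.cos(a),4)) for v in q])
to(*vw(.008,0),.2,11.5)
E
```

```text
time_s: 20.5
tool_pos: [0.579, 0.3662, 0.0228]
tool_rot: [-179.9, -0.2, -3.1]
force: [0.7, 0.3, 0.1]
grip_width: 0.0728
grasp_force: 0.0
time_s: 20.92
tool_pos: [0.578, 0.3655, 0.0213]
tool_rot: [180.0, -0.0, -3.0]
force: [-1.1, -0.3, 3.9]
grip_width: 0.0516
grasp_force: 30.0
time_s: 21.5
tool_pos: [0.5772, 0.3652, 0.1895]
tool_rot: [179.9, 0.0, -3.0]
force: [-0.3, 0.4, -3.5]
grip_width: 0.051
grasp_force: 30.0
plate top row 167
[0.57669109 0.36452258 0.18781448] edge in tool frame [(np.float64(0.0591), np.float64(-0.0161)), (np.float64(0.0591), np.float64(0.0139))]
delta [-0.0614  0.3349 -0.0122] turn -14.53 dist 0.341
```

```bash
python3 -m handwheel '-0.007 0.038 0 -4 0.04; -0.014 0.076 -0.004 -8 0.04; -0.021 0.114 -0.01 -12 0.04; -0.028 0.152 -0.012 -14.5 0.04; -0.035 0.19 -0.012 -14.5 0.04; -0.042 0.228 -0.012 -14.5 0.04; -0.049 0.266 -0.012 -14.5 0.04; -0.056 0.304 -0.012 -14.5 0.04'
python3 -m handwheel '-0.015 0.029 0 0 0.04; -0.015 0.029 0 0 0.04; -0.015 0.029 0 0 0.04; -0.015 0.029 0 0 0.04; -0.015 0.029 0 0 0.04; -0.015 0.029 0 0 0.04'
python3 -c "
from h import *
to(*vw(.006,0),.084,11.5)"
```

```text
time_s: 22.22
tool_pos: [0.5032, 0.0624, 0.1995]
tool_rot: [-179.9, 0.3, 11.4]
force: [0.9, -0.8, -2.5]
grip_width: 0.0514
grasp_force: 30.0
time_s: 22.72
tool_pos: [0.4964, 0.0351, 0.2018]
tool_rot: [-179.9, 0.1, 11.6]
force: [-0.8, 0.8, -3.0]
grip_width: 0.0516
grasp_force: 30.0
delta [-0.0012  0.002   0.1178] turn 0.13 dist 0.118
```

```bash
python3 -m handwheel '-0.001 0.0015 0.03 0 0.04; -0.001 0.0015 0.06 0 0.04; -0.001 0.0015 0.085 0 0.04; -0.001 0.0015 0.105 0 0.04; -0.001 0.0015 0.118 0 0.04; -0.001 0.0015 0.118 0 0.04; -0.001 0.0015 0.118 0 0.04; -0.001 0.0015 0.118 0 0.04'
python3 -m handwheel '0 0 0.001 0 0.04; 0 0 0.002 0 0.04; 0 0 0.003 0 0.04; 0 0 0.004 0 0.04; 0 0 0.005 0 0.04; 0 0 0.005 0 0.04; 0 0 0.005 0 0.04'
python3 -c "
from h import *
to(*vw(.006,0),.072,11.5)"
```

```text
time_s: 23.38
tool_pos: [0.4969, 0.0327, 0.0854]
tool_rot: [-180.0, -0.1, 11.5]
force: [0.5, -0.2, -1.9]
grip_width: 0.0518
grasp_force: 30.0
time_s: 23.97
tool_pos: [0.496, 0.0318, 0.0795]
tool_rot: [180.0, 0.0, 11.5]
force: [-0.5, 0.1, -2.1]
grip_width: 0.0518
grasp_force: 30.0
delta [-0.0001 -0.0011  0.0075] turn -0.03 dist 0.008
```

```bash
python3 -m handwheel '0 -0.001 0.001 0 0.04; 0 -0.001 0.002 0 0.04; 0 -0.001 0.003 0 0.04; 0 -0.001 0.004 0 0.04; 0 -0.001 0.004 0 0.04; 0 -0.001 0.004 0 0.04'
python3 -m handwheel '0 0 0.001 0 0.04; 0 0 0.002 0 0.04; 0 0 0.002 0 0.04; 0 0 0.002 0 0.04'
```

```text
time_s: 24.47
tool_pos: [0.4958, 0.0328, 0.0754]
tool_rot: [-180.0, 0.0, 11.5]
force: [-0.3, -0.6, -2.7]
grip_width: 0.0514
grasp_force: 30.0
time_s: 24.8
tool_pos: [0.4958, 0.0328, 0.0734]
tool_rot: [180.0, 0.0, 11.5]
force: [0.8, -0.0, -1.9]
grip_width: 0.0516
grasp_force: 30.0
```

```bash
python3 -m handwheel '0 0 0.001 0 0.04; 0 0 0.002 0 0.04; 0 0 0.002 0 0.04; 0 0 0.002 0 0.04'
```

```text
time_s: 25.13
tool_pos: [0.496, 0.0328, 0.072]
tool_rot: [180.0, -0.0, 11.5]
force: [-2.8, -0.6, 3.9]
grip_width: 0.0519
grasp_force: 30.0
```

Contact felt at TCP 0.072, where I expected it. Releasing.

```bash
python3 -m handwheel '0 0 -0.0005 0 0.04; 0 0 -0.0005 0 0.056; 0 0 -0.0005 0 0.058; 0 0 -0.0005 0 0.062; 0 0 -0.0005 0 0.07; 0 0 -0.0005 0 0.075; 0 0 -0.0005 0 0.075; 0 0 -0.0005 0 0.075'
python3 -m handwheel '0 0 -0.01 0 0.075; 0 0 -0.03 0 0.08; 0 0 -0.06 0 0.087; 0 0 -0.1 0 0.087; 0 0 -0.14 0 0.087; 0 0 -0.16 0 0.087; 0 0 -0.16 0 0.087; 0 0 -0.16 0 0.087'
python3 - <<'E'
from h import *
from cell import read_camera
c=read_camera("side"); pickle.dump(c,open("s5.pkl","wb"))
w=read_camera("wrist"); pickle.dump(w,open("w8.pkl","wb"))
a=cv2.resize(c["color"][180:420,200:440],(600,600)); b=w["color"][0:330,230:430]
cv2.imwrite("pics/m8.png",np.hstack([a,cv2.resize(b,(200,330),).copy() if 0 else np.vstack([b,np.zeros((270,200,3),np.uint8)])]))
# knob vise (.155,-.05)
to(*vw(.155,-.05),.24,11.5)
E
```

```text
time_s: 25.8
tool_pos: [0.4959, 0.0329, 0.072]
tool_rot: [180.0, -0.0, 11.5]
force: [-0.8, 1.5, 0.7]
grip_width: 0.0734
grasp_force: 0.0
time_s: 26.47
tool_pos: [0.4966, 0.033, 0.2339]
tool_rot: [179.9, -0.2, 11.5]
force: [0.2, -0.6, -0.7]
grip_width: 0.0872
grasp_force: 0.0
delta [ 0.1497  0.05   -0.0088] turn -0.02 dist 0.158
```

View pics/m8.png

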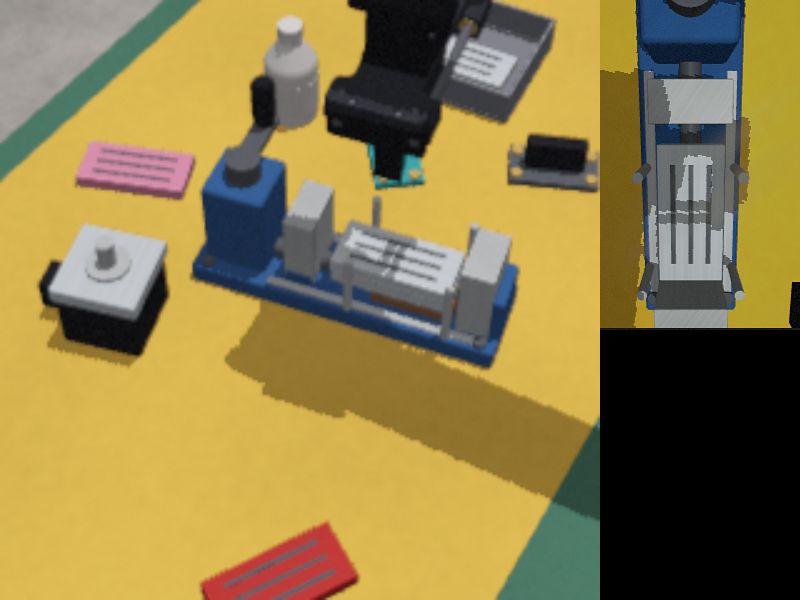

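The pile of two sits flat between the jaws, at (345–460, 225–290) in the left crop. No other plates are left, only the red and pink decoys. Next is the crank.

```bash
python3 -m handwheel '0.037 0.012 -0.006 0 0.087; 0.075 0.025 -0.006 0 0.087; 0.112 0.037 -0.006 0 0.087; 0.149 0.049 -0.006 0 0.087; 0.149 0.049 -0.006 0 0.087; 0.149 0.049 -0.006 0 0.07; 0.149 0.049 -0.006 0 0.07; 0.149 0.049 -0.006 0 0.07'
python3 -c "
from h import *
to(*vw(.155,-.05),.1665,11.5)"
```

```text
time_s: 27.23
tool_pos: [0.6503, 0.0153, 0.2377]
tool_rot: [180.0, 0.1, 11.6]
force: [0.1, -1.0, 1.3]
grip_width: 0.0749
grasp_force: 0.0
delta [0.001  0.0019 0.0712] turn 0.05 dist 0.071
```

```bash
python3 -m handwheel '0.001 0.0015 0.03 0 0.06; 0.001 0.0015 0.055 0 0.06; 0.001 0.0015 0.071 0 0.05; 0.001 0.0015 0.071 0 0.05; 0.001 0.0015 0.071 0 0.01; 0.001 0.0015 0.071 0 0.01; 0.001 0.0015 0.071 0 0.01; 0.001 0.0015 0.071 0 0.01' 25
python3 -m handwheel '0 0 0 0 0.01; 0 0 0 0 0.01; 0 0 0 0 0.01; 0 0 0 0 0.01; 0 0 0 0 0.01'
python3 -m handwheel '-0.0171 -0.003 0 0 0.01; -0.0321 -0.0117 0 0 0.01; -0.0433 -0.025 0 0 0.01; -0.0492 -0.0413 0 0 0.01; -0.0492 -0.0413 0 0 0.01; -0.0492 -0.0413 0 0 0.01'
python3 -c "
from h import *
to(*vw(.155,-.0),.1665,11.5)"
```

```text
time_s: 27.9
tool_pos: [0.6537, 0.0134, 0.169]
tool_rot: [179.9, -0.2, 11.5]
force: [-1.1, -0.2, 1.1]
grip_width: 0.0312
grasp_force: 0.0
time_s: 28.32
tool_pos: [0.6533, 0.014, 0.1681]
tool_rot: [-180.0, -0.1, 11.5]
force: [-1.7, 1.9, 6.0]
grip_width: 0.0212
grasp_force: 25.0
time_s: 28.82
tool_pos: [0.5967, 0.0441, 0.1681]
tool_rot: [180.0, -0.1, 11.5]
force: [-1.0, 0.6, 7.3]
grip_width: 0.0212
grasp_force: 25.0
delta [ 0.0478 -0.0092  0.0016] turn 0.0 dist 0.049
```

```bash
python3 -m handwheel '-0.0005 -0.0043 0 0 0.01; -0.0008 -0.0087 0 0 0.01; -0.0006 -0.013 0 0 0.01; 0 -0.0174 0 0 0.01; 0.001 -0.0217 0 0 0.01; 0.0022 -0.0258 0 0 0.01; 0.0039 -0.0298 0 0 0.01; 0.0039 -0.0298 0 0 0.01'
python3 -m handwheel '0.002 -0.0039 0 0 0.01; 0.0043 -0.0076 0 0 0.01; 0.0043 -0.0076 0 0 0.01'
python3 -c "
from h import *
to(*vw(.155,-.0),.1665,11.5)"
```

```text
time_s: 29.48
tool_pos: [0.5938, 0.0713, 0.168]
tool_rot: [179.8, 0.2, 11.4]
force: [-7.0, -3.5, 12.7]
grip_width: 0.021
grasp_force: 25.0
time_s: 29.73
tool_pos: [0.5962, 0.0804, 0.168]
tool_rot: [179.9, 0.2, 11.4]
force: [-7.0, -3.3, 12.2]
grip_width: 0.0214
grasp_force: 25.0
delta [0.0411 0.0264 0.0015] turn -0.09 dist 0.049
```

```bash
python3 -m handwheel '0.0027 -0.0034 0 0 0.01; 0.0056 -0.0067 0 0 0.01; 0.0056 -0.0067 0 0 0.01; 0.0056 -0.0067 0 0 0.01'
python3 -m handwheel '0.0016 -0.0015 0 0 0.01; 0.0033 -0.0029 0 0 0.01; 0.0033 -0.0029 0 0 0.01; 0.0033 -0.0029 0 0 0.01'
python3 -c "
from h import *
to(*vw(.155,-.0),.1665,11.5)"
```

```text
time_s: 30.07
tool_pos: [0.6003, 0.0888, 0.168]
tool_rot: [179.9, 0.2, 11.4]
force: [-6.3, -3.0, 11.6]
grip_width: 0.021
grasp_force: 25.0
time_s: 30.4
tool_pos: [0.6027, 0.0924, 0.168]
tool_rot: [180.0, 0.3, 11.4]
force: [-7.8, -1.5, 12.0]
grip_width: 0.0211
grasp_force: 25.0
delta [0.0323 0.0369 0.0015] turn -0.07 dist 0.049
```

```bash
python3 -m handwheel '0.001 -0.0008 0 0 0.01; 0.002 -0.0016 0 0 0.01; 0.002 -0.0016 0 0 0.01; 0.002 -0.0016 0 0 0.01'
python3 -m handwheel '0.001 -0.0008 0 0 0.01; 0.002 -0.0016 0 0 0.01; 0.002 -0.0016 0 0 0.01; 0.002 -0.0016 0 0 0.01'
python3 -c "
from h import *
to(*vw(.155,-.0),.1665,11.5)"
```

```text
time_s: 30.73
tool_pos: [0.6034, 0.0933, 0.168]
tool_rot: [179.9, 0.4, 11.4]
force: [-10.5, -5.0, 13.4]
grip_width: 0.0213
grasp_force: 25.0
time_s: 31.07
tool_pos: [0.6037, 0.0936, 0.1679]
tool_rot: [179.8, 0.6, 11.3]
force: [-14.7, -7.2, 17.7]
grip_width: 0.0215
grasp_force: 25.0
delta [0.0311 0.0379 0.0014] turn -0.15 dist 0.049
```

```bash
python3 -m handwheel '0.001 -0.0008 0 0 0.01; 0.0015 -0.001 0 0 0.01; 0.0015 -0.001 0 0 0.01'
python3 -m handwheel '0 0 0 0 0.03; 0 0 0 0 0.087; 0 0 0 0 0.087; 0 0 0 0 0.087; 0 0 0 0 0.087; 0 0 0 0 0.087; 0 0 0 0 0.087'
python3 -m handwheel '0 0 -0.03 0 0.087; 0 0 -0.06 0 0.087; 0 0 -0.075 0 0.087; -0.04 0 -0.075 0 0.087; -0.08 0.0 -0.075 0 0.087; -0.1 0 -0.075 0 0.087; -0.1 0 -0.075 0 0.087; -0.1 0 -0.075 0 0.087'
python3 - <<'E'
from h import *
from cell import read_camera
s=read_camera("side"); pickle.dump(s,open("s9.pkl","wb"))
w=read_camera("wrist"); pickle.dump(w,open("w9.pkl","wb")); cv2.imwrite("pics/w9.png",w["color"])
to(.448,-.197,.2,25.5)
E
```

```text
time_s: 31.32
tool_pos: [0.6039, 0.0938, 0.1679]
tool_rot: [179.7, 0.8, 11.3]
force: [-17.8, -8.6, 20.8]
grip_width: 0.0214
grasp_force: 25.0
time_s: 31.9
tool_pos: [0.6084, 0.0988, 0.1667]
tool_rot: [-180.0, 0.0, 11.5]
force: [-1.1, -0.5, -0.5]
grip_width: 0.0602
grasp_force: 0.0
time_s: 32.57
tool_pos: [0.5102, 0.0783, 0.2425]
tool_rot: [179.9, -0.1, 11.4]
force: [-0.6, -0.0, -0.2]
grip_width: 0.0865
grasp_force: 0.0
delta [-0.1169  0.2577  0.0424] turn -14.03 dist 0.286
```

View pics/w9.png

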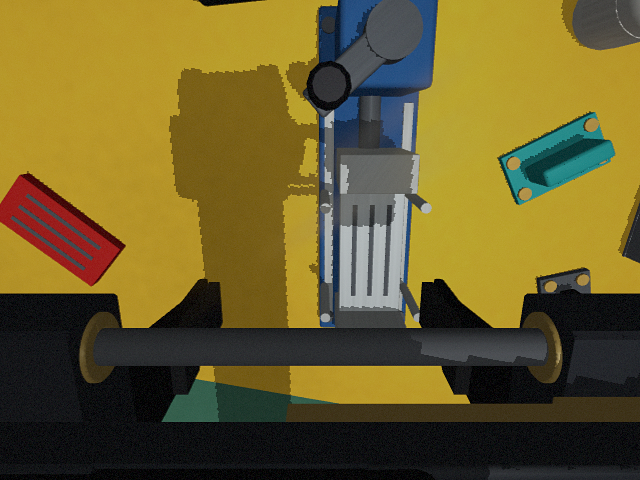

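```bash
python3 -m handwheel '-0.015 0.033 0 0 0.087; -0.03 0.067 0 0 0.087; -0.045 0.1 0 0 0.087; -0.06 0.133 0 -4 0.087; -0.076 0.167 0 -8 0.087; -0.091 0.2 0 -12 0.087; -0.106 0.233 0 -14 0.087; -0.117 0.258 0 -14 0.087'
python3 -m handwheel '0 0 0.04 0 0.06; 0 0 0.04 0 0.06; 0 0 0.04 0 0.06; 0 0 0.04 0 0.06; 0 0 0.04 0 0.06'
python3 - <<'E'
from h import *
from cell import read_camera
w3=pickle.load(open("w3.pkl","rb")); print("bush +x (w3)",onplane(w3,[[507,251],[540,244]],.008).round(4).tolist())
w=read_camera("wrist"); cv2.imwrite("pics/w10.png",w["color"]);pickle.dump(w,open("w10.pkl","wb"))
to(.448,-.197,.034,25.5)
E
```

```text
time_s: 33.33
tool_pos: [0.4469, -0.2009, 0.2418]
tool_rot: [180.0, 0.0, 25.4]
force: [1.0, 0.6, 0.3]
grip_width: 0.0869
grasp_force: 0.0
time_s: 33.75
tool_pos: [0.4488, -0.1966, 0.2036]
tool_rot: [179.9, -0.1, 25.6]
force: [0.5, -0.8, -0.4]
grip_width: 0.0636
grasp_force: 0.0
bush +x (w3) [[0.4734, -0.1658, 0.008], [0.4869, -0.1959, 0.008]]
delta [-7.000e-04 -1.000e-04  1.697e-01] turn 0.1 dist 0.17
```

View pics/w10.png

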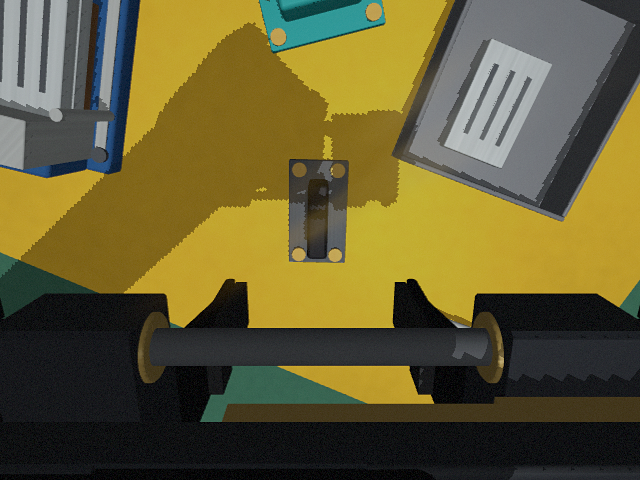

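```bash
python3 -m handwheel '-0.0005 0 0.04 0 0.06; -0.0005 0 0.08 0 0.06; -0.0005 0 0.12 0 0.06; -0.0005 0 0.15 0 0.06; -0.0005 0 0.169 0 0.05; -0.0005 0 0.169 0 0.05; -0.0005 0 0.169 0 0.005; -0.0005 0 0.169 0 0.005' 35
python3 -m handwheel '0 0 0 0 0.005; 0 0 0 0 0.005; 0 0 0 0 0.005; 0 0 0 0 0.005; 0 0 0 0 0.005; 0 0 0 0 0.005; 0 0 0 0 0.005; 0 0 0 0 0.005'
python3 -m handwheel '0 0 -0.04 0 0.005; 0 0 -0.08 0 0.005; 0 0 -0.12 0 0.005; 0 0 -0.16 0 0.005; 0 0 -0.17 0 0.005; 0 0 -0.17 0 0.005; 0 0 -0.17 0 0.005'
python3 - <<'E'
from h import *
from cell import read_camera,env
w=read_camera("wrist"); cv2.imwrite("pics/w11.png",w["color"]);pickle.dump(w,open("w11.pkl","wb"))
to(*vw(0,0),.2,11.5)
E
```

```text
time_s: 34.47
tool_pos: [0.4485, -0.1981, 0.0351]
tool_rot: [179.8, -0.1, 25.5]
force: [-0.4, -0.4, -0.2]
grip_width: 0.0439
grasp_force: 0.0
time_s: 35.13
tool_pos: [0.4468, -0.1974, 0.0337]
tool_rot: [-180.0, 0.0, 25.5]
force: [-1.8, 1.0, 6.1]
grip_width: 0.0153
grasp_force: 35.0
time_s: 35.72
tool_pos: [0.4459, -0.1977, 0.2019]
tool_rot: [-180.0, 0.1, 25.5]
force: [-0.9, 1.1, -4.3]
grip_width: 0.0156
grasp_force: 35.0
delta [ 0.1388 -0.1875  0.0007] turn 13.96 dist 0.233
```

View pics/w11.png

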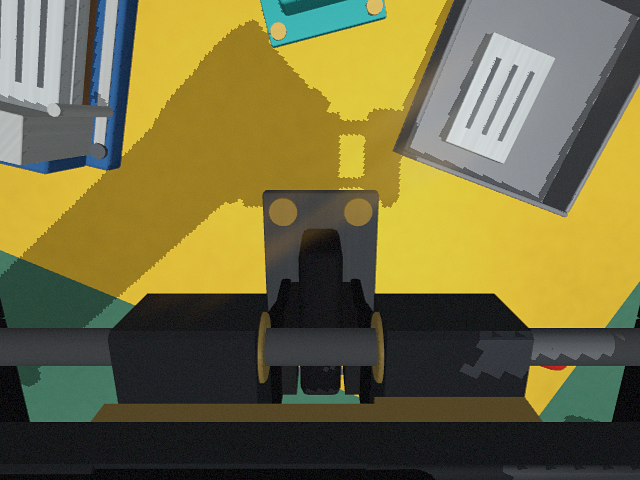

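```bash
python3 - <<'E'
from h import *
from cell import env
c=pickle.load(open("w11.pkl","rb"));p=env.get_obs()["tool_pos"];a=np.radians(25.5)
v=onplane(c,[[320,191]],p[2]-.0337+.008)[0,:2]-p[:2]; print("front edge",v[0]*np.cos(a)+v[1]*np.sin(a))
E
python3 -m handwheel '0.023 -0.031 0 0 0.005; 0.046 -0.062 0 0 0.005; 0.069 -0.094 0 3 0.005; 0.092 -0.125 0 6 0.005; 0.116 -0.156 0 10 0.005; 0.139 -0.187 0 14 0.005; 0.139 -0.187 0 14 0.005; 0.139 -0.187 0 14 0.005'
python3 -m handwheel '0 0 0 0 0.005; 0 0 0 0 0.005; 0 0 0 0 0.005'
python3 - <<'E'
from h import *
from cell import read_camera
s=read_camera("side"); pickle.dump(s,open("s12.pkl","wb"))
cv2.imwrite("pics/s12.png",cv2.resize(s["color"][190:370,240:480],(800,600),interpolation=cv2.INTER_CUBIC))
to(*vw(0,0),.11,11.5)
E
```

```text
front edge 0.047113039747562875
time_s: 36.43
tool_pos: [0.4901, 0.0339, 0.2003]
tool_rot: [-179.9, 0.3, 11.8]
force: [-0.2, -1.3, -3.2]
grip_width: 0.0158
grasp_force: 35.0
time_s: 36.68
tool_pos: [0.4911, 0.0292, 0.2019]
tool_rot: [-180.0, 0.1, 11.3]
force: [0.5, -0.1, -4.2]
grip_width: 0.0159
grasp_force: 35.0
delta [-0.001  -0.0025  0.0923] turn -0.17 dist 0.092
```

View pics/s12.png

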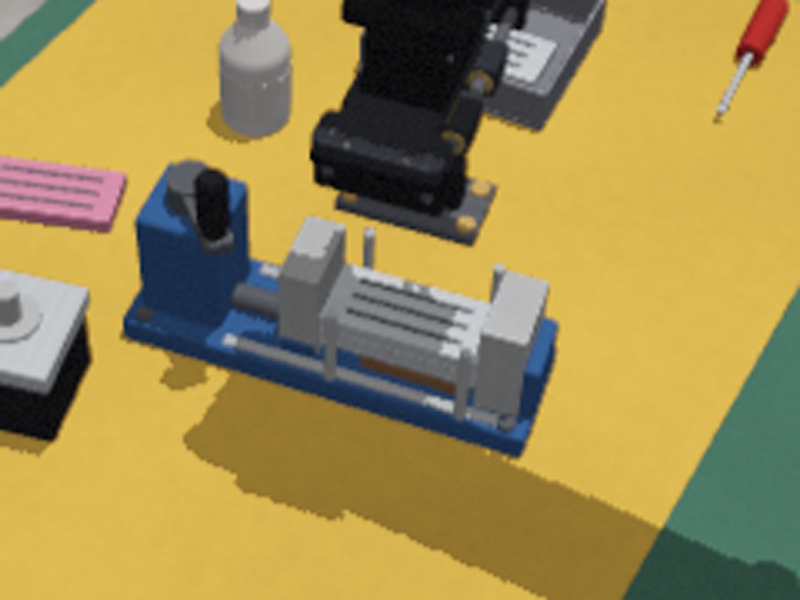

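The pile is clamped between the jaws and the template hangs level above it. Lowering it.

```bash
python3 -m handwheel '-0.002 -0.0015 0.03 0 0.005; -0.002 -0.0015 0.06 0 0.005; -0.002 -0.0015 0.08 0 0.005; -0.002 -0.0015 0.09 0 0.005; -0.002 -0.0015 0.095 0 0.005; -0.002 -0.0015 0.095 0 0.005; -0.002 -0.0015 0.095 0 0.005'
python3 -m handwheel '0 0 0.001 0 0.005; 0 0 0.002 0 0.005; 0 0 0.003 0 0.005; 0 0 0.003 0 0.005; 0 0 0.003 0 0.005'
python3 -c "
from h import *
to(*vw(0,0),.0987,11.5)"
```

```text
time_s: 37.32
tool_pos: [0.4903, 0.0318, 0.109]
tool_rot: [180.0, -0.1, 11.4]
force: [-0.0, 0.2, -2.9]
grip_width: 0.0159
grasp_force: 35.0
time_s: 37.73
tool_pos: [0.4895, 0.032, 0.1053]
tool_rot: [180.0, -0.0, 11.5]
force: [-0.5, -0.7, -3.4]
grip_width: 0.0156
grasp_force: 35.0
delta [0.0002 0.0003 0.0066] turn -0.03 dist 0.007
```

```bash
python3 -m handwheel '-0.001 0 0.001 0 0.005; -0.001 0 0.002 0 0.005; -0.001 0 0.003 0 0.005; -0.001 0 0.004 0 0.005; -0.001 0 0.004 0 0.005; -0.001 0 0.004 0 0.005'
python3 -m handwheel '0 0 0.001 0 0.005; 0 0 0.002 0 0.005; 0 0 0.002 0 0.005; 0 0 0.002 0 0.005'
```

```text
time_s: 38.23
tool_pos: [0.4884, 0.0318, 0.1009]
tool_rot: [-180.0, 0.0, 11.5]
force: [0.4, 0.2, -2.8]
grip_width: 0.0157
grasp_force: 35.0
time_s: 38.57
tool_pos: [0.4884, 0.0318, 0.0989]
tool_rot: [180.0, 0.0, 11.5]
force: [-0.1, -0.5, -2.9]
grip_width: 0.0155
grasp_force: 35.0
```

```bash
python3 -m handwheel '0 0 0.001 0 0.005; 0 0 0.0015 0 0.005; 0 0 0.0015 0 0.005; 0 0 0.0015 0 0.005'
```

```text
time_s: 38.9
tool_pos: [0.4886, 0.0318, 0.0985]
tool_rot: [180.0, 0.0, 11.5]
force: [-2.4, -0.2, 4.9]
grip_width: 0.0157
grasp_force: 35.0
```

Contact felt at TCP 0.0985. Releasing and rising.

```bash
python3 -m handwheel '0 0 -0.0008 0 0.005; 0 0 -0.0008 0 0.02; 0 0 -0.0008 0 0.03; 0 0 -0.0008 0 0.04; 0 0 -0.0008 0 0.05; 0 0 -0.0008 0 0.06; 0 0 -0.0008 0 0.06; 0 0 -0.0008 0 0.06'
python3 -m handwheel '0 0 -0.01 0 0.06; 0 0 -0.03 0 0.06; 0 0 -0.06 0 0.06; 0 0 -0.1 0 0.06; 0 0 -0.14 0 0.06; 0 0.03 -0.15 0 0.06; 0 0.07 -0.15 0 0.06; 0 0.1 -0.15 0 0.06'
python3 -m handwheel '0 0 0 0 0.06; 0 0 0 0 0.06; 0 0 0 0 0.06; 0 0 0 0 0.06'
python3 - <<'E'
from h import *
from cell import read_camera
s=read_camera("side"); w=read_camera("wrist"); pickle.dump((s,w),open("f.pkl","wb"))
a=cv2.resize(s["color"][180:360,230:470],(800,600),interpolation=cv2.INTER_CUBIC)[:, :480]
cv2.imwrite("pics/f.png",np.hstack([a,cv2.resize(w["color"][60:360,60:220],(320,600))]))
E
```

```text
time_s: 39.57
tool_pos: [0.4885, 0.0318, 0.0983]
tool_rot: [180.0, -0.0, 11.5]
force: [-0.1, 1.0, -0.7]
grip_width: 0.052
grasp_force: 0.0
time_s: 40.23
tool_pos: [0.5095, -0.0687, 0.2511]
tool_rot: [179.8, -0.2, 11.5]
force: [-0.2, -0.5, -1.3]
grip_width: 0.0599
grasp_force: 0.0
time_s: 40.57
tool_pos: [0.5083, -0.0645, 0.2486]
tool_rot: [-180.0, -0.0, 11.6]
force: [-0.0, 0.2, 0.2]
grip_width: 0.0599
grasp_force: 0.0
```

View pics/f.png

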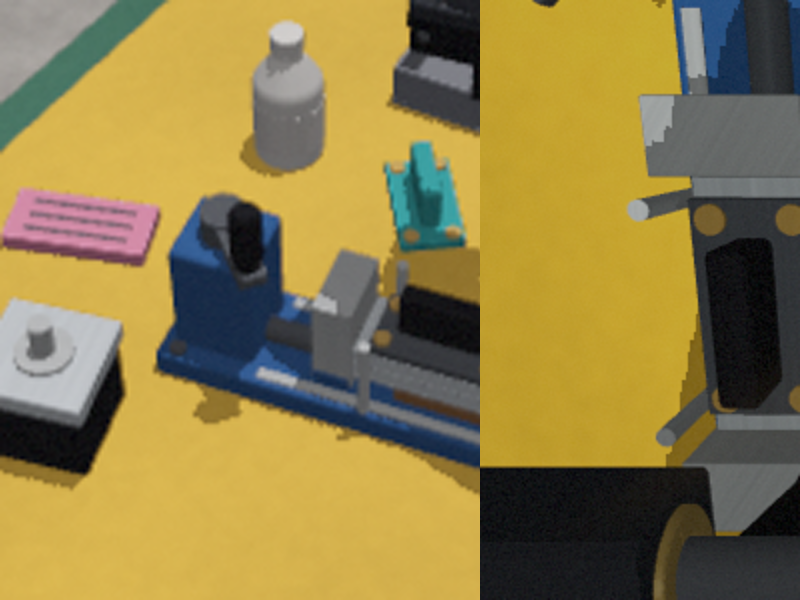

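The template lies flat, square and centred between the jaws, with about equal plate margins at both ends. The gripper is clear, so I'm handing in.

```bash
python3 -c "
from cell import env; print(env.sign_off())"
```

```text
the job is handed in; nothing more can be done
None
```

I handed the job in at about 41 s: offcut in the tray, both cover plates (only two on the bench) piled and clamped in the vise, template on top. The hand-in printed no verdict, but the final pictures show nothing amiss.

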